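# Free the spring-barred roller

## Task

Take the yellow-handled forked tool from its wooden rest, set its fork astride the roller rest's spring bar and push the brass flange sideways to compress the spring, so that the graphite roller is freed and rolls down its lane to the rubber stop. Then ease the bar all the way back without letting it snap, and set the tool back in its rest, seated across both supports. Touch the roller rest and the roller with the tool only, and leave the bead bowl, the cup of glass rods and the marver where they are.

Things in the scene. Friction and masses are not known exactly. Their poses are not given: they have to be found in the camera images.
- fixture: The roller rest, red, fixed to the bench; all fixture coordinates below are in its frame (mm). Origin on the bench, z up; base plate x -100 to 100, y -102 to 124, 10 thick. The roller's lane runs along x between two cheeks (inner faces y = -89.5 and -0.5, 8 thick, tops z = 80); its aluminium floor falls 7 degrees towards -x, to a black rubber stop (face x = -80).
- spring_bar (a joint): Travel of the spring bar in m: 0 = home, its tip 8 to 10 mm inside the roller's hub; grows to 0.024 as the flange is pushed along the fixture's +y (away from the roller, towards the barrel). The roller comes free at about 0.012. The spring pushes back with 2.2 N at 0 plus 180 N/m (about 6 N at 0.020) and returns the bar home.
- bar_flange (a point): On the bar's axis, at the face of the brass flange (24 mm diameter, 5 thick) that the fork pushes; moves with the bar, starts at fixture (60, 39.5, 75). The bar is an 8 mm steel shaft along y, bare from the cheek (y = 7.5) to the flange. Behind the flange come the spring and a barrel (28 mm diameter, y = 73 to 120). Under the bare shaft is only the base plate. Axes as the fixture's.
- roller_center (a point): Centre of the graphite roller: dark cylinder 36 mm in diameter, 60 long, with a 22 mm brass hub (12 long, bored 14) at either end, 84 over all, about 0.18 kg, axis along the fixture's y. It starts linked by the bar at fixture (57.5, -45, 75) and rolls by itself towards -x, within a second, once the bar has left its hub.
- catch (a point): Where the roller's centre comes to rest against the rubber stop: fixture (-62, -45, 60) mm. Axes as the fixture's.
- tool_grip (a point): Centre of the forked tool's yellow handle, where to grip it (about 90 g). z up, y along the handle: 16 mm wide (x), 124 long (y), 18 high (z). From its middle a steel shank (10 by 5) and a flat fork reach straight down: two tines 6 wide (x), 5 thick (y), with a slot 14 wide between; slot top 39 and tine tips 69 mm below this point. Half a turn about z makes no difference.
- rest_seat (a point): Where the handle's centre is when the tool sits in its rest, 81 mm above the bench; y along the handle, z up. Dark wooden rest, fixed, base 70 by 120 mm: two uprights 8 thick at y = -46 and 46, each with a notch 26 wide (x), its floor 72 and its ears 84 mm above the bench, in which the handle lies. The fork hangs between them, tips 12 mm above the bench.
- fork_tool: The same forked tool (origin and axes as tool_grip).
- roller: The same roller (origin at its centre).
- bead_bowl: Bystander: white ceramic bowl with glass beads, 72 mm across, 26 mm high; origin under its centre.
- rod_cup: Bystander: steel cup, 68 mm across, 90 mm high, with coloured glass rods up to 190 mm high; origin under its centre.
- marver: Bystander: flat dark marver paddle, blade 70 by 50 by 10 mm with a wooden handle 100 mm long, lying on the bench; origin under the blade's handle end.
There are look-alikes about, which are no part of the job. Of the things shaped like the fork_tool, the yellow one is meant.

How it is judged:
By the outcome, as a careful person would: the job done as asked, in the order asked, and still so for the second after the job is handed in, with the robot touching nothing.
It also fails if it takes over 53 s, if anything falls off the work surface, if the arm or the gripper's body presses on something with over 40 N, if the wrist force passes 120 N, or if a joint passes its speed limit or range.

## Robot

A 6-joint arm with a two-finger parallel gripper is mounted at the origin on the work surface. World frame = base frame: x ahead of the robot, y to its left, z up, the work surface at z = 0. Lengths are in m, angles in rad, forces in N, time in s.
With the tool pointing down it reaches from about 0.225 to 0.875 m from the base axis. Payload 3.4 kg.
Tool frame: the origin (TCP) lies between the finger pads; the fingertips stand 11 mm ahead of it and the grasp point (between the pads) lies 8 mm behind it; z points along the fingers, y is the line along which they close (so a half turn about z gives the same grasp; the last joint's range is limited). The gripper opens to 85 mm and grips with 20 to 120 N. Pads are 22 mm wide; open, the fingers measure 114 mm over their backs; the gripper's body (76 mm by 85 mm) begins 54 mm behind the grasp point. The pads swing forward as they close: fully open they stand 13 mm farther back than shut.
Start: joints at [1.223, 0.276, 1.505, -0, 1.361, -0.121], TCP at [0.129, 0.56, 0.242] pointing down, gripper open.
Joint ranges: [-2.89, 2.89], [-0.75, 2.08], [0.22, 2.7], [-1.18, 4.32], [0.11, 2.71], [-2.7, 2.7]. Speed limits (rad/s): [2.57, 2.57, 3.14, 3.14, 3.14, 3.14].

## Interface

Orientations are given as a 3x3 rotation matrix whose columns are the frame's x, y, z axes.
In Python, from bench import robot gives the robot as it stands.
- The arm moves only by the tool jog_arm, never from a script. Its argument "moves" is a list of rows, each a list of 7 numbers: the gripper's target within -1 to 1 (shut at 1, half-way at 0, fully open at -1), then the shift along the tool's x, y, z each as a share of 0.15 m, from -1 to 1, then the turn, a rotation vector about the tool's x, y, z each as a share of 30 degrees, from -1 to 1. In form: [[grip, x, y, z, rx, ry, rz], ...]. A call has exactly 10 rows; each row shifts and turns the commanded pose from where the row before left it, along the tool's axes as they then stand; what a row does not reach is not made up. A row lasts 1/8 s, in which the tool goes at most 62.5 mm and 10.7 degrees, less where a joint would pass 70% of its speed; a pose out of reach is approached as far as the arm can. A call with a number of a shift or a turn outside -1 to 1 is refused whole. A call with a gripper value outside its range is refused whole. The fingers move at their own pace and stop on an object; "newtons" is the grip in N (left out, the last holds). Time passes only in rows, so rows that do not move let the fingers close, or fill a call up. It gives the time, the measured TCP pose, the force, the opening and the grip force at its end, in the units of the state.
- robot.read_state(): the state, without advancing time (a new reading comes with each control period).
- robot.capture(name): name is "side" or "top" or "wrist"; returns a dict with "img" (400x640x3 uint8, red, green, blue), "z_map" (400x640 float32, m along the optical axis (not along the pixel's ray), 0 where there is no reading), "K" (3x3 intrinsics, pixels), "origin" and "rotation" of the camera in the world. Camera axes: x right, y up, looking along -z (the intrinsics and any distortion apply to the point x, -y, -z); pixel columns grow to the right and rows downward; lengths in m; the calibration is good to about 2 mm. A picture is of the moment at which its call begins.
- robot.job_done(): hands the job in; it is judged then, once.
The state is a dict: "t": time; "joints": joint angles; "qvel": joint speeds; "joint_efforts": joint torques, N m; "eef_pos": TCP position; "ee_rot": TCP orientation; "force": force on the tool from outside, world axes, zero at the start; "moment": the same for the moment, N m; "finger_gap": opening from 0.0 (shut) to 1.0 (fully open); "finger_force": force on a finger pad.
Only numpy, scipy, OpenCV 4.12 (cv2) and the standard library are available. Lean on these libraries where they do the work, as an engineer would, in place of code of your own. Each camera call takes 0.05 s, during which the arm holds its last target. There are 200 camera calls.

## Working session

There is one attempt and no reset: what is moved stays moved. The work goes in short steps, Python scripts to look and compute and a tool call to move; the robot and the scene stay as the last step left them, time stands still between calls to the robot, and variables do not carry over. Pictures are saved under pics/ and viewed, at most 10 in all, crops included, and the job is handed in when it is done.

Besides the shell and the picture viewer there is one more tool, called after ">>>" as name(argument=value, ...), one argument or row to a line, values as JSON. jog_arm: Moves the arm, as the interface text tells. Its arguments: {"type":"object","properties":{"moves":{"type":"array"},"newtons":{"type":"number"}},"required":["moves"]}

```bash
mkdir -p pics; cat > h.py <<'E'
import numpy as np, cv2
from bench import robot
def cap(n):
    d=robot.capture(n); np.savez('last_'+n,**{k:np.asarray(v) for k,v in d.items()}); return d
def load(n): return dict(np.load('last_'+n+'.npz'))
def pts(d):
    z=d['z_map']; K=d['K']; v,u=np.mgrid[0:z.shape[0],0:z.shape[1]]
    P=np.stack([(u-K[0,2])/K[0,0]*z,-(v-K[1,2])/K[1,1]*z,-z],-1)
    return P@d['rotation'].T+d['origin']
def save(d,f,crop=None,s=1):
    im=d['img'][...,::-1]
    if crop: a,b,c,e=crop; im=im[b:e,a:c]
    cv2.imwrite('pics/'+f,cv2.resize(im,None,fx=s,fy=s,interpolation=cv2.INTER_CUBIC))
E
python3 - <<'E'
from h import *
for n in('top','side'):
    d=cap(n); save(d,n+'1.png'); print(n,d['origin'],d['rotation'].round(3).tolist(),d['K'].tolist(),[k for k in d])
print(robot.read_state())
E
```

```text
top [0.4488135  0.01030201 1.06593443] [[-0.008, 0.998, -0.07], [-1.0, -0.008, 0.008], [0.007, 0.07, 0.998]] [[382.21400864976, 0.0, 319.71851972142804], [0.0, 382.21400864976, 197.5964815502988], [0.0, 0.0, 1.0]] ['img', 'z_map', 'K', 'origin', 'rotation']
side [ 0.4119898  -0.94944394  0.70987303] [[0.989, 0.092, -0.114], [-0.146, 0.555, -0.819], [-0.012, 0.827, 0.562]] [[420.85443554517536, 0.0, 318.7923805211337], [0.0, 420.85443554517536, 209.13685079275749], [0.0, 0.0, 1.0]] ['img', 'z_map', 'K', 'origin', 'rotation']
{'t': 0.1, 'joints': array([ 1.22301402e+00,  2.76551889e-01,  1.50600445e+00,  3.08098251e-05,
        1.36067497e+00, -1.20968118e-01]), 'qvel': array([ 4.70800120e-04, -2.40775638e-03, -1.26186136e-03,  2.02796521e-03,
        7.35711650e-05,  6.30033335e-04]), 'joint_efforts': array([ 2.19574955e-03, -4.17702091e+01, -2.46405262e+01, -2.64412811e-04,
        5.82000503e-03, -6.49412556e-06]), 'eef_pos': array([0.129129  , 0.55986245, 0.24151553]), 'ee_rot': array([[-9.74386230e-01,  2.24880260e-01, -5.86803758e-04],
       [ 2.24880910e-01,  9.74385055e-01, -1.53027915e-03],
       [ 2.27643239e-04, -1.62304389e-03, -9.99998657e-01]]), 'force': array([ 0.79526408, -0.12322968, -1.13047787]), 'moment': array([ 0.0343073 , -0.05052537,  0.01906842]), 'finger_force': 0.0, 'finger_gap': 0.9985565783745272}
```

View pics/top1.png

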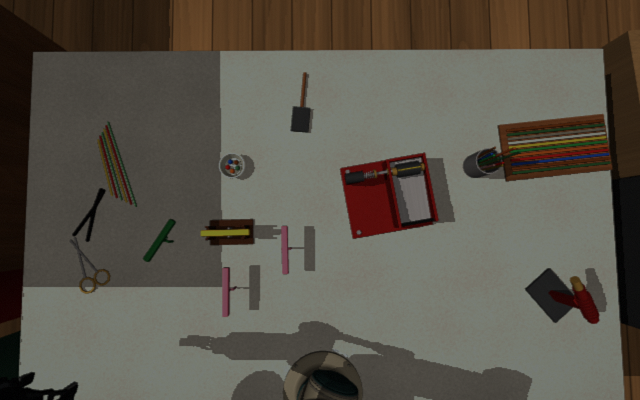

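View pics/side1.png

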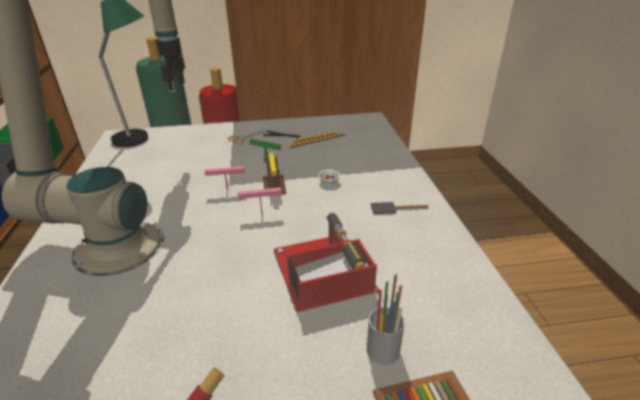

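Top view: the look-alikes are pink at (285,250) and (226,292), and green lying at (160,240). The yellow one at (227,233) lies in the dark wooden rest and matches the description. The red fixture is at (390,195), with its barrel at (358,177) and roller at (408,168). I'll confirm this in a crop and measure from depth.

```bash
python3 - <<'E'
from h import *
d=load('top'); P=pts(d); im=d['img'].astype(int); r,g,b=[im[...,i] for i in range(3)]
a=cv2.resize(d['img'][195:275,180:320,::-1],(700,400),interpolation=cv2.INTER_CUBIC)
c=cv2.resize(d['img'][145:245,335:455,::-1],(480,400),interpolation=cv2.INTER_CUBIC)
cv2.imwrite('pics/crop1.png',np.hstack([a[:,:310],c]))
Z=P[...,2]
U,V=np.meshgrid(range(640),range(400))
y=(r>120)&(g>100)&(b<80)&(U>195)&(U<256)&(V>222)&(V<245)
Q=P[y]; print('yellow',len(Q),Q.mean(0),np.percentile(Q,[2,98],axis=0))
rect=cv2.minAreaRect(Q[:,:2].astype(np.float32)*1000); print(rect)
wd=(U>200)&(U<260)&(V>215)&(V<250)&(r<110)&(r>b+15)&~y
Q=P[wd]; print('wood',len(Q)); 
for lo,hi in((.0,.03),(.06,.1)):
    q=Q[(Q[:,2]>lo)&(Q[:,2]<hi)]; print(lo,len(q),cv2.minAreaRect(q[:,:2].astype(np.float32)*1000))
rd=(U>335)&(U<445)&(V>145)&(V<245)&(r>90)&(g<60)&(b<60)
Q=P[rd]
for lo,hi in((.004,.02),(.07,.09)):
    q=Q[(Q[:,2]>lo)&(Q[:,2]<hi)]; print('red',lo,len(q),q[:,2].mean(),cv2.minAreaRect(q[:,:2].astype(np.float32)*1000))
Q=P[rd&(Z<.1)&(Z>0.004)]; rc=cv2.minAreaRect(Q[:,:2].astype(np.float32)*1000); print('all',rc,cv2.boxPoints(rc))
# bench z check
print('bench',np.median(Z[260:300,340:500]))
E
```

```text
yellow 83 [0.4299552  0.24191275 0.09093375] [[0.42612099 0.18775662 0.08762452]
 [0.43575712 0.29762388 0.09398096]]
((430.1299133300781, 245.2063446044922), (9.0485258102417, 115.39868927001953), 1.2574576139450073)
wood 788
0.0 648 ((430.5782775878906, 260.08099365234375), (68.87152099609375, 141.76651000976562), 0.15403056144714355)
0.06 123 ((431.14935302734375, 244.16238403320312), (33.43439483642578, 120.7657241821289), 0.9525993466377258)
red 0.004 18 0.010501021440027538 ((485.7837829589844, -96.96761322021484), (199.46775817871094, 73.94493865966797), 42.24533462524414)
red 0.07 8 0.08003122098858337 ((540.0637817382812, -235.36175537109375), (173.12457275390625, 96.8909683227539), 9.208046913146973)
all ((524.52392578125, -172.2224578857422), (179.52203369140625, 213.6455535888672), 13.600244522094727) [[ 412.16083   -89.50195 ]
 [ 462.39877  -297.1569  ]
 [ 636.887    -254.94296 ]
 [ 586.64905   -47.288025]]
bench 0.0011597074826599219
```

View pics/crop1.png

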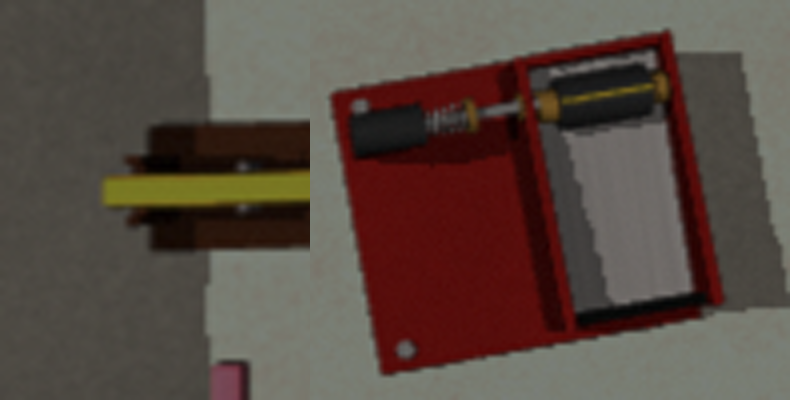

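The crop confirms the yellow handle lying in the dark wooden rest. It also shows the brass flange at crop (472,115), with bare shaft to the cheek at (522,103). Next I'll fit the fixture pose with a looser red mask.

```bash
python3 - <<'E'
from h import *
d=load('top'); P=pts(d); im=d['img'].astype(int); r,g,b=[im[...,i] for i in range(3)]
Z=P[...,2]; U,V=np.meshgrid(range(640),range(400))
rd=(U>335)&(U<445)&(V>145)&(V<245)&(r>40)&(g<.45*r)&(b<.45*r)
q=P[rd&(abs(Z-.011)<.005)]; print(len(q),np.median(q[:,2])); R=cv2.minAreaRect(q[:,:2].astype(np.float32)*1000);print(R,cv2.boxPoints(R))
q=P[rd&(abs(Z-.081)<.005)]; print(len(q),np.median(q[:,2])); R=cv2.minAreaRect(q[:,:2].astype(np.float32)*1000);print(R,cv2.boxPoints(R))
# reproject model to optimize: chamfer-free: IoU of silhouettes red+inside footprint
from scipy.optimize import minimize
def proj(X):
    c=(X-d['origin'])@d['rotation']; return np.c_[c[:,0]/-c[:,2]*d['K'][0,0]+d['K'][0,2], -c[:,1]/-c[:,2]*d['K'][1,1]+d['K'][1,2]]
box=(U>335)&(U<445)&(V>145)&(V<245)
fg=(box&((abs(P[...,2])>.005))&(Z>.005)).astype(np.uint8)*255
S=4
def mask(p):
    c,s=np.cos(p[2]),np.sin(p[2]); Rm=np.array([[c,-s,0],[s,c,0],[0,0,1]]); m=np.zeros((400*S,640*S),np.uint8)
    for x0,x1,y0,y1,z0,z1 in((-100,100,-102,124,0,10),(-100,100,-97.5,-89.5,10,80),(-100,100,-.5,7.5,10,80)):
        X=np.array([[x,y,z] for x in(x0,x1) for y in(y0,y1) for z in(z0,z1)])/1000.
        h=cv2.convexHull(((proj(X@Rm.T+[p[0],p[1],0])+.5)*S).astype(np.float32)); cv2.fillPoly(m,[(h*16).astype(np.int32)],255,cv2.LINE_AA,4)
    return cv2.resize(m,(640,400),interpolation=cv2.INTER_AREA)
inner=rd
f=lambda p: np.abs(mask(p).astype(float)-fg)[box].sum()/255
best=min((minimize(f,[x,y,a],method='Nelder-Mead',options=dict(initial_simplex=[[x,y,a],[x+.01,y,a],[x,y+.01,a],[x,y,a+.05]])) for x,y,a in((.527,-.172,.17),(.52,-.165,.15))),key=lambda o:o.fun)
print(best.x,best.fun,fg.astype(bool).sum())
p=best.x;c,s=np.cos(p[2]),np.sin(p[2]); Rm=np.array([[c,-s,0],[s,c,0],[0,0,1]])
for n,X in dict(flange=(60,39.5,75),roller=(57.5,-45,75)).items():
    w=Rm@np.array(X)/1000+[p[0],p[1],0]; print(n,w,proj(w[None]))
v=[proj(w[None])]
# flange/roller brass pixels
br=box&(r>g)&(g>1.6*b)&(r>70)&(Z>.06)
for k in np.argwhere(br): print(k[::-1],P[k[0],k[1]].round(4),im[k[0],k[1]])
E
```

```text
2648 0.011192800772548361
((525.9719848632812, -181.12744140625), (197.20411682128906, 223.5183563232422), 9.587987899780273) [[ 410.13245   -87.35278 ]
 [ 447.36212  -307.7488  ]
 [ 641.8115   -274.9021  ]
 [ 604.58185   -54.506073]]
514 0.08046980514920354
((526.5996704101562, -180.78707885742188), (179.39556884765625, 216.53269958496094), 10.362075805664062) [[ 418.8911   -90.42024]
 [ 457.83844 -303.42145]
 [ 634.3082  -271.15393]
 [ 595.3609   -58.15271]]
[ 0.52901362 -0.19126621  0.17157808] 309.2392156862745 6419
flange [ 0.58138848 -0.14210195  0.075     ] [[374.9207189  172.91970769]]
roller [ 0.59335251 -0.22578805  0.075     ] [[406.7739606  168.14645216]]
[421 164] [ 0.6028 -0.2612  0.0829] [83 61 26]
[422 164] [ 0.6025 -0.2634  0.0843] [97 71 30]
[423 164] [ 0.6022 -0.2654  0.0864] [91 67 28]
[422 165] [ 0.6    -0.2634  0.084 ] [98 72 31]
[423 165] [ 0.5999 -0.266   0.0842] [104  76  33]
[425 165] [ 0.6002 -0.2717  0.0824] [79 18 11]
[418 166] [ 0.5953 -0.2492  0.0979] [86 75 25]
[419 166] [ 0.5962 -0.2534  0.092 ] [104  89  28]
[420 166] [ 0.596  -0.2556  0.0932] [90 74
[... 3183 characters left out ...]
3] [ 0.5795 -0.1404  0.0873] [102  75  32]
[376 173] [ 0.58   -0.1436  0.0834] [82 66 40]
[388 173] [ 0.5802 -0.1753  0.0802] [74 43 20]
[389 173] [ 0.5803 -0.178   0.0798] [87 24 14]
[393 173] [ 0.5795 -0.1873  0.0853] [84 62 25]
[394 173] [ 0.5796 -0.1902  0.0841] [94 69 29]
[395 173] [ 0.5802 -0.1937  0.0797] [95 69 28]
[396 173] [ 0.5797 -0.1955  0.0834] [89 65 26]
[375 174] [ 0.5765 -0.1399  0.0904] [97 72 33]
[376 174] [ 0.5769 -0.143   0.0873] [82 64 36]
[394 174] [ 0.5769 -0.19    0.0848] [72 53 21]
[395 174] [ 0.5773 -0.1932  0.0815] [73 54 22]
[375 175] [ 0.5747 -0.1408  0.0841] [86 63 28]
[376 175] [ 0.5743 -0.1429  0.0871] [83 56 26]
[376 176] [ 0.5724 -0.1438  0.0815] [72 46 19]
```

```bash
cat >> h.py <<'E'
def plan(pos,ang,n=10,grip=-1,dec=3):
    """straight line + even yaw from the measured pose; ang = world angle (deg) of tool y"""
    s=robot.read_state(); p=np.array(s['eef_pos']); Y=s['ee_rot'][:,1]; a=np.degrees(np.arctan2(Y[1],Y[0]))
    da=(ang-a+180)%360-180; dp=(np.array(pos)-p)/n
    for i in range(n):
        t=np.radians(a+da*i/n); y=np.array([np.cos(t),np.sin(t),0]); x=np.cross(y,[0,0,-1])
        v=np.array([dp@x,dp@y,-dp[2]])/.15
        print([grip,*[float(q) for q in v.round(dec)],0,0,round(-da/n/30,dec)])
    print('from',p.round(4),round(a,2),'da',round(da,2),'mm/row',np.linalg.norm(dp)*1000)
E
python3 -c "
from h import *
plan([.430,.244,.20],1.2)"
```

```text
[-1, -0.243, -0.16, 0.028, 0, 0, np.float64(0.253)]
[-1, -0.262, -0.127, 0.028, 0, 0, np.float64(0.253)]
[-1, -0.276, -0.091, 0.028, 0, 0, np.float64(0.253)]
[-1, -0.286, -0.054, 0.028, 0, 0, np.float64(0.253)]
[-1, -0.29, -0.016, 0.028, 0, 0, np.float64(0.253)]
[-1, -0.29, 0.023, 0.028, 0, 0, np.float64(0.253)]
[-1, -0.284, 0.061, 0.028, 0, 0, np.float64(0.253)]
[-1, -0.274, 0.098, 0.028, 0, 0, np.float64(0.253)]
[-1, -0.259, 0.133, 0.028, 0, 0, np.float64(0.253)]
[-1, -0.239, 0.166, 0.028, 0, 0, np.float64(0.253)]
from [0.1291 0.5599 0.2415] 77.0 da -75.8 mm/row 43.8196289527913
```

>>> jog_arm(
  moves=[
    [-1,-0.243,-0.16,0.028,0,0,0.253],
    [-1,-0.262,-0.127,0.028,0,0,0.253],
    [-1,-0.276,-0.091,0.028,0,0,0.253],
    [-1,-0.286,-0.054,0.028,0,0,0.253],
    [-1,-0.29,-0.016,0.028,0,0,0.253],
    [-1,-0.29,0.023,0.028,0,0,0.253],
    [-1,-0.284,0.061,0.028,0,0,0.253],
    [-1,-0.274,0.098,0.028,0,0,0.253],
    [-1,-0.259,0.133,0.028,0,0,0.253],
    [-1,-0.239,0.166,0.028,0,0,0.253],
  ],
)

```text
t: 1.35
eef_pos: [0.4306, 0.2428, 0.1999]
ee_rot: [[-0.015, 1.0, -0.0], [1.0, 0.015, 0.0], [0.0, -0.0, -1.0]]
force: [0.3, 0.1, 0.5]
finger_gap: 0.997
finger_force: 0.0
```

```bash
python3 - <<'E'
from h import *
d=cap('wrist'); save(d,'w1.png')
P=pts(d); im=d['img'].astype(int); r,g,b=[im[...,i] for i in range(3)]
y=(r>80)&(g>.7*r)&(b<.5*r)&(abs(P[...,2]-.088)<.012)
Q=P[y]; print(len(Q),np.median(Q[:,2]),cv2.minAreaRect(Q[:,:2].astype(np.float32)*1000),np.percentile(Q,[1,99],axis=0))
w=(abs(P[...,2]-.084)<.006)&~y; print(cv2.minAreaRect(P[w][:,:2].astype(np.float32)*1000))
s=robot.read_state(); print(s['eef_pos'],s['ee_rot'],s['joints'])
E
```

```text
3153 0.08937073807017346 ((432.1772155761719, 245.47413635253906), (20.598478317260742, 122.15319061279297), 0.27593162655830383) [[0.42243162 0.18651236 0.08676306]
 [0.43795479 0.30527284 0.09098895]]
((334.5247497558594, 197.05519104003906), (227.8731689453125, 217.6894989013672), 1.1082912683486938)
[0.43440456 0.23921129 0.19939227] [[-0.00995034  0.99994587  0.00304203]
 [ 0.9999402   0.009964   -0.00450817]
 [-0.00453824  0.00299699 -0.99998521]] [ 0.36676253  0.18662445  1.73830215 -0.00565236  1.21544813  0.35876846]
```

View pics/w1.png

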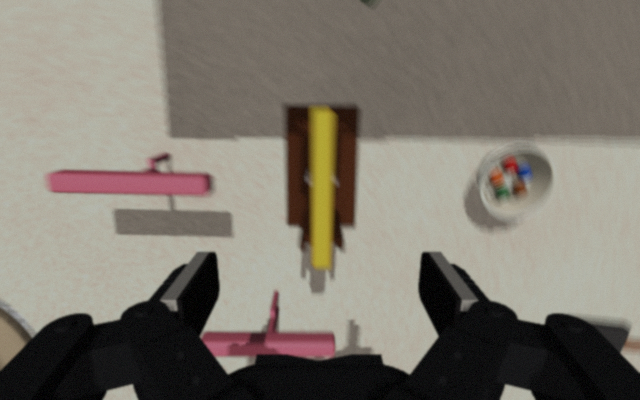

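Wrist view: the yellow handle runs (322,110)–(322,268) in its rest, with the fingers either side. The picture was taken while the arm was still settling. I'll go lower, let it settle, and look again.

>>> jog_arm(
  moves=[
    [-1,0,0,0.1,0,0,0],
    [-1,0,0,0.1,0,0,0],
    [-1,0,0,0.1,0,0,0],
    [-1,0,0,0.1,0,0,0],
    [-1,0,0,0,0,0,0],
    [-1,0,0,0,0,0,0],
    [-1,0,0,0,0,0,0],
    [-1,0,0,0,0,0,0],
    [-1,0,0,0,0,0,0],
    [-1,0,0,0,0,0,0],
  ],
)

```text
t: 2.65
eef_pos: [0.43, 0.244, 0.1404]
ee_rot: [[-0.019, 1.0, 0.0], [1.0, 0.019, 0.0], [0.0, 0.0, -1.0]]
force: [-0.7, -0.3, -0.6]
finger_gap: 1.0
finger_force: 0.0
```

```bash
python3 - <<'E'
from h import *
d=cap('wrist')
P=pts(d); im=d['img'].astype(int); r,g,b=[im[...,i] for i in range(3)]
y=(r>80)&(g>.7*r)&(b<.5*r)&(abs(P[...,2]-.090)<.005)
Q=P[y]; print(len(Q),np.median(Q[:,2]),cv2.minAreaRect(Q[:,:2].astype(np.float32)*1000))
for lo in np.arange(.18,.31,.01):
    q=Q[(Q[:,1]>lo)&(Q[:,1]<lo+.01)]
    if len(q): print(round(lo,2),len(q),np.percentile(q[:,0],[2,98]).round(4),q[:,0].mean().round(4))
print(Q[:,1].min(),Q[:,1].max())
s=robot.read_state(); print(s['eef_pos'],s['ee_rot'][:,1],s['qvel'])
E
```

```text
5555 0.08932046886876643 ((429.7822265625, 246.17654418945312), (16.052289962768555, 123.16081237792969), 1.0027168989181519)
0.18 146 [0.4239 0.4382] 0.4308
0.19 345 [0.4232 0.438 ] 0.4307
0.2 372 [0.4231 0.4378] 0.4305
0.21 392 [0.4229 0.438 ] 0.4303
0.22 412 [0.4223 0.4377] 0.43
0.23 430 [0.4222 0.4374] 0.4299
0.24 455 [0.4221 0.4377] 0.4299
0.25 462 [0.422  0.4373] 0.4296
0.26 485 [0.4219 0.4371] 0.4295
0.27 499 [0.4218 0.4367] 0.4293
0.28 539 [0.4212 0.437 ] 0.4291
0.29 566 [0.4211 0.4366] 0.4289
0.3 452 [0.4211 0.4364] 0.4288
0.18450581198730254 0.30778084962165714
[0.42994735 0.24405304 0.14038744] [9.99815223e-01 1.92221433e-02 1.67683773e-04] [ 5.94273682e-04  2.22062082e-03 -2.46178569e-05  3.80095674e-04
 -1.55373428e-03  3.20931401e-03]
```

>>> jog_arm(
  moves=[
    [-1,0.013,0,0.09,0,0,0],
    [-1,0,0,0.09,0,0,0],
    [-1,0,0,0.09,0,0,0],
    [-1,0,0,0.09,0,0,0],
    [-1,0,0,0.09,0,0,0],
    [-1,0,0,0,0,0,0],
    [1,0,0,0,0,0,0],
    [1,0,0,0,0,0,0],
    [1,0,0,0,0,0,0],
    [1,0,0,0,0,0,0],
  ],
  newtons=80,
)

```text
t: 3.95
eef_pos: [0.4301, 0.2462, 0.0734]
ee_rot: [[-0.019, 1.0, 0.001], [1.0, 0.019, 0.0], [0.0, 0.001, -1.0]]
force: [0.9, 0.4, 0.7]
finger_gap: 0.171
finger_force: 77.9
```

>>> jog_arm(
  moves=[
    [1,0,0,-0.1,0,0,0],
    [1,0,0,-0.2,0,0,0],
    [1,0,0,-0.2,0,0,0],
    [1,0,0,-0.2,0,0,0],
    [1,0,0,-0.15,0,0,0],
    [1,0,0,0,0,0,0],
    [1,-0.05,0,0,0,0,0],
    [1,-0.1,0,0,0,0,0],
    [1,-0.1,0,0,0,0,0],
    [1,-0.1,0,0,0,0,0],
  ],
)

```text
t: 5.2
eef_pos: [0.4307, 0.1921, 0.1999]
ee_rot: [[-0.019, 1.0, -0.001], [1.0, 0.019, -0.0], [-0.0, -0.001, -1.0]]
force: [0.7, -1.0, -0.1]
finger_gap: 0.172
finger_force: 78.0
```

```bash
python3 -c "
from h import *
plan([.583,-.155,.20],9.8)"
```

```text
[-1, -0.233, 0.097, -0.0, 0, 0, np.float64(-0.029)]
[-1, -0.235, 0.094, -0.0, 0, 0, np.float64(-0.029)]
[-1, -0.236, 0.09, -0.0, 0, 0, np.float64(-0.029)]
[-1, -0.237, 0.086, -0.0, 0, 0, np.float64(-0.029)]
[-1, -0.239, 0.083, -0.0, 0, 0, np.float64(-0.029)]
[-1, -0.24, 0.079, -0.0, 0, 0, np.float64(-0.029)]
[-1, -0.241, 0.076, -0.0, 0, 0, np.float64(-0.029)]
[-1, -0.242, 0.072, -0.0, 0, 0, np.float64(-0.029)]
[-1, -0.243, 0.068, -0.0, 0, 0, np.float64(-0.029)]
[-1, -0.244, 0.064, -0.0, 0, 0, np.float64(-0.029)]
from [0.4307 0.1921 0.1999] 1.08 da 8.72 mm/row 37.90314923254179
```

>>> jog_arm(
  moves=[
    [1,-0.233,0.097,0,0,0,-0.029],
    [1,-0.235,0.094,0,0,0,-0.029],
    [1,-0.236,0.09,0,0,0,-0.029],
    [1,-0.237,0.086,0,0,0,-0.029],
    [1,-0.239,0.083,0,0,0,-0.029],
    [1,-0.24,0.079,0,0,0,-0.029],
    [1,-0.241,0.076,0,0,0,-0.029],
    [1,-0.242,0.072,0,0,0,-0.029],
    [1,-0.243,0.068,0,0,0,-0.029],
    [1,-0.244,0.064,0,0,0,-0.029],
  ],
)

```text
t: 6.45
eef_pos: [0.5831, -0.1555, 0.2001]
ee_rot: [[-0.17, 0.985, -0.0], [0.985, 0.17, 0.0], [0.0, -0.0, -1.0]]
force: [0.3, 0.5, -0.5]
finger_gap: 0.17
finger_force: 78.1
```

>>> jog_arm(
  moves=[
    [1,0,0,0,0,0,0],
    [1,0,0,0,0,0,0],
    [1,0,0,0,0,0,0],
    [1,0,0,0,0,0,0],
    [1,0,0,0,0,0,0],
    [1,0,0,0,0,0,0],
    [1,0,0,0,0,0,0],
    [1,0,0,0,0,0,0],
    [1,0,0,0,0,0,0],
    [1,0,0,0,0,0,0],
  ],
)

```text
t: 7.7
eef_pos: [0.5833, -0.1533, 0.2003]
ee_rot: [[-0.17, 0.985, 0.0], [0.985, 0.17, 0.0], [0.0, 0.0, -1.0]]
force: [-0.7, 0.5, -2.1]
finger_gap: 0.174
finger_force: 78.1
```

```bash
python3 - <<'E'
from h import *
d=cap('wrist'); save(d,'w2.png')
e=cap('side'); 
a=cv2.resize(e['img'][190:310,260:400,::-1],(700,600),interpolation=cv2.INTER_CUBIC); cv2.imwrite('pics/s2.png',a)
s=robot.read_state(); print(s['t'],s['eef_pos'],s['ee_rot'][:,1])
E
```

```text
7.8 [ 0.58327244 -0.15332489  0.20022642] [ 9.85399942e-01  1.70255553e-01 -3.53328096e-05]
```

View pics/w2.png

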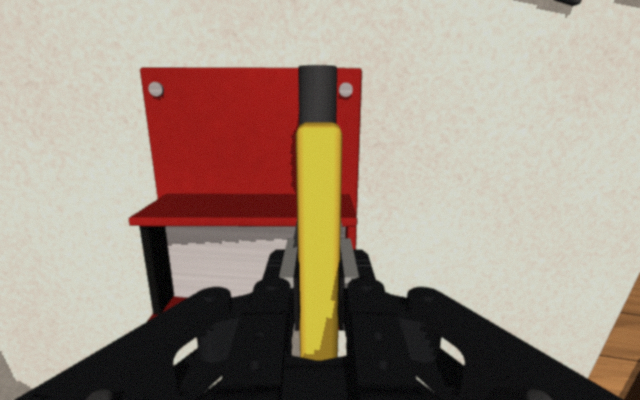

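View pics/s2.png

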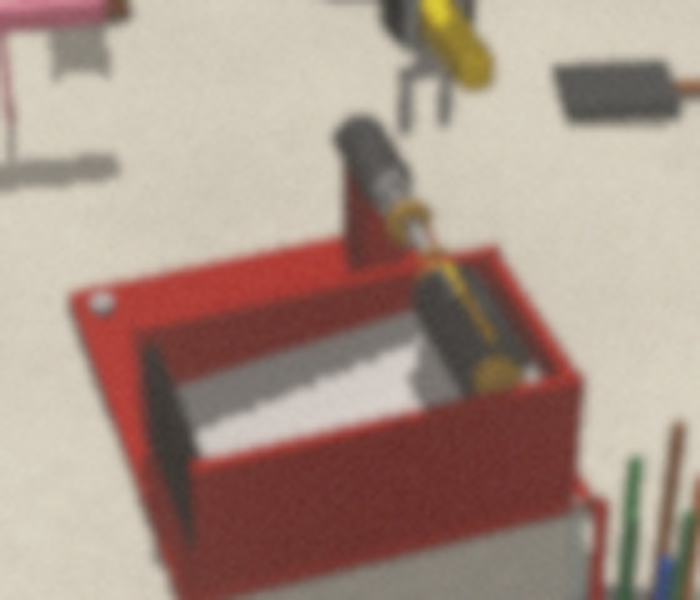

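Wrist view: the barrel at (318,95) lines up under the handle, and the cheek top spans (132–357, 195–222). Side crop: the fork at (425,95) hangs tines-down above the shaft, and the flange is at (408,218). I'll refine the fixture pose from the wrist depth.

```bash
python3 - <<'E'
from h import *
d=load('wrist'); P=pts(d); im=d['img'].astype(int); r,g,b=[im[...,i] for i in range(3)]
red=(r>50)&(g<.45*r)&(b<.45*r); Z=P[...,2]
a=np.radians(9.83)
R=np.array([[np.cos(a),-np.sin(a)],[np.sin(a),np.cos(a)]])
# base plate far edge y=124 & right edge; direct fixture-frame coordinates with current estimate
F=((P[...,:2]-[.529,-.1913])@R)*1000
U,V=np.meshgrid(range(640),range(400))
top=red&(abs(Z-.081)<.004)
q=F[top]; print('cheek',len(q),np.median(Z[top]),np.percentile(q,[.5,99.5],axis=0))
print(cv2.minAreaRect(P[top][:,:2].astype(np.float32)*1000))
for c in range(-100,60,20):
    k=q[(q[:,0]>c)&(q[:,0]<c+20)]; 
    if len(k): print(c,np.percentile(k[:,1],[2,98]).round(1))
pl=red&(abs(Z-.011)<.004); q=F[pl]; print('plate',len(q),np.percentile(q,[.5,99.5],axis=0))
for c in range(-100,100,25):
    k=q[(q[:,0]>c)&(q[:,0]<c+25)]; 
    if len(k): print(c,np.percentile(k[:,1],99).round(1))
bl=(im.max(-1)<90)&(Z>.06)&(Z<.1)&(V<125)&(V>60)&(U>290)&(U<350); q=F[bl]; print('barrel',len(q),np.percentile(q,[2,50,98],axis=0),Z[bl].max())
yl=(r>80)&(g>.7*r)&(b<.5*r)&(Z>.19); q=F[yl]; print('handle',len(q),np.percentile(q,[.5,50,99.5],axis=0),np.median(Z[yl]))
e=load('side'); PE=pts(e);
E
```

```text
cheek 1793 0.07927273031211879 [[-89.28050221 -16.0781836 ]
 [ 88.36069596 113.43885886]]
((525.5966796875, -134.13803100585938), (180.04739379882812, 133.76564025878906), 3.162287712097168)
-100 [0.5 7.1]
-80 [0.1 7.2]
-60 [0.1 7.2]
-40 [-0.  7.]
-20 [0.1 6.9]
0 [0. 7.]
20 [-0.   6.8]
40 [  0.9 116. ]
plate 20796 [[-98.7783041    6.04880172]
 [ 95.99935764 122.01897073]]
-100 121.3
-75 121.3
-50 121.2
-25 121.2
0 121.2
25 120.9
75 120.4
barrel 2124 [[ 45.47061704  81.74189501]
 [ 58.21680783  99.90945802]
 [ 71.45482829 117.57627618]] 0.0903873336382097
handle 9709 [[51.59270819 -3.55860222]
 [59.15361665 51.06970666]
 [67.02295265 89.98632429]] 0.2161825343194709
```

>>> jog_arm(
  moves=[
    [1,0,-0.005,0.05,0,0,0],
    [1,0,0,0.1,0,0,0],
    [1,0,0,0.1,0,0,0],
    [1,0,0,0.1,0,0,0],
    [1,0,0,0.08,0,0,0],
    [1,0,0,0.07,0,0,0],
    [1,0,0,0.05,0,0,0],
    [1,0,0,0,0,0,0],
    [1,0,0,0,0,0,0],
    [1,0,0,0,0,0,0],
  ],
  newtons=110,
)

```text
t: 9.05
eef_pos: [0.5829, -0.1536, 0.1184]
ee_rot: [[-0.17, 0.985, 0.001], [0.985, 0.17, -0.0], [-0.001, 0.001, -1.0]]
force: [-0.3, -0.7, -0.9]
finger_gap: 0.162
finger_force: 109.2
```

```bash
python3 - <<'E'
from h import *
e=cap('side'); 
a=cv2.resize(e['img'][200:290,300:390,::-1],(600,600),interpolation=cv2.INTER_CUBIC); cv2.imwrite('pics/s3.png',a)
E
```

```text
(no output)
```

View pics/s3.png

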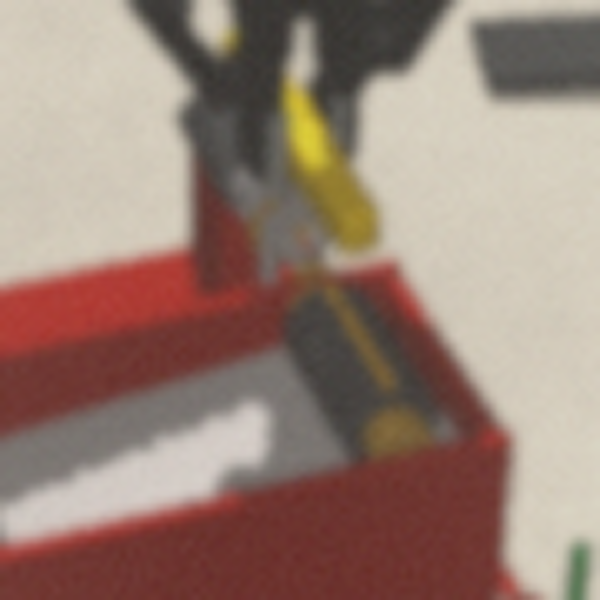

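Side crop: the left tine at (268,260) is in front of the shaft and the fork stands astride it, with no contact force. Now I push along +y, which is tool +x.

>>> jog_arm(
  moves=[
    [1,0.02,0,0,0,0,0],
    [1,0.02,0,0,0,0,0],
    [1,0.02,0,0,0,0,0],
    [1,0.02,0,0,0,0,0],
    [1,0.02,0,0,0,0,0],
    [1,0.02,0,0,0,0,0],
    [1,0.02,0,0,0,0,0],
    [1,0.02,0,0,0,0,0],
    [1,0.02,0,0,0,0,0],
    [1,0,0,0,0,0,0],
  ],
)

```text
t: 10.35
eef_pos: [0.5781, -0.1271, 0.1179]
ee_rot: [[-0.171, 0.985, 0.0], [0.985, 0.171, -0.001], [-0.001, 0.0, -1.0]]
force: [0.4, -5.3, -1.6]
finger_gap: 0.162
finger_force: 109.4
```

>>> jog_arm(
  moves=[
    [1,0,0,0,0,0,0],
    [1,0,0,0,0,0,0],
    [1,0,0,0,0,0,0],
    [1,0,0,0,0,0,0],
    [1,0,0,0,0,0,0],
    [1,0,0,0,0,0,0],
    [1,0,0,0,0,0,0],
    [1,0,0,0,0,0,0],
    [1,0,0,0,0,0,0],
    [1,0,0,0,0,0,0],
  ],
)

```text
t: 11.6
eef_pos: [0.5781, -0.1274, 0.1179]
ee_rot: [[-0.17, 0.985, 0.0], [0.985, 0.17, -0.001], [-0.001, 0.0, -1.0]]
force: [0.3, -5.5, -2.6]
finger_gap: 0.168
finger_force: 109.4
```

```bash
python3 - <<'E'
from h import *
e=cap('side'); s=robot.read_state(); print(s['force'],s['moment'])
a=cv2.resize(e['img'][200:310,260:400,::-1],(700,550),interpolation=cv2.INTER_CUBIC); cv2.imwrite('pics/s4.png',a)
E
```

```text
[-0.44029614 -6.03253514 -0.78304005] [-1.08604597 -0.07702667 -0.00590038]
```

View pics/s4.png

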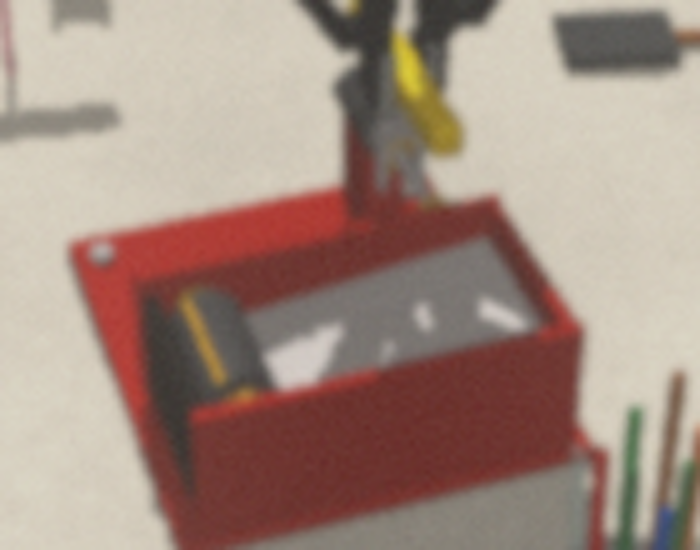

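The roller at (215,345) now rests against the stop, so the roller is freed. Now I ease the bar back slowly at 12 mm/s.

>>> jog_arm(
  moves=[
    [1,-0.01,0,0,0,0,0],
    [1,-0.01,0,0,0,0,0],
    [1,-0.01,0,0,0,0,0],
    [1,-0.01,0,0,0,0,0],
    [1,-0.01,0,0,0,0,0],
    [1,-0.01,0,0,0,0,0],
    [1,-0.01,0,0,0,0,0],
    [1,-0.01,0,0,0,0,0],
    [1,-0.01,0,0,0,0,0],
    [1,-0.01,0,0,0,0,0],
  ],
)

```text
t: 12.9
eef_pos: [0.5805, -0.1415, 0.1178]
ee_rot: [[-0.17, 0.985, 0.0], [0.985, 0.17, 0.0], [0.0, 0.0, -1.0]]
force: [0.2, -2.1, -0.2]
finger_gap: 0.164
finger_force: 109.5
```

>>> jog_arm(
  moves=[
    [1,-0.008,0,0,0,0,0],
    [1,-0.008,0,0,0,0,0],
    [1,-0.008,0,0,0,0,0],
    [1,-0.008,0,0,0,0,0],
    [1,-0.008,0,0,0,0,0],
    [1,-0.008,0,0,0,0,0],
    [1,-0.008,0,0,0,0,0],
    [1,-0.008,0,0,0,0,0],
    [1,-0.008,0,0,0,0,0],
    [1,-0.008,0,0,0,0,0],
  ],
)

```text
t: 14.15
eef_pos: [0.5826, -0.1535, 0.1178]
ee_rot: [[-0.17, 0.985, 0.0], [0.985, 0.17, 0.0], [0.0, 0.0, -1.0]]
force: [-0.0, 1.0, -1.0]
finger_gap: 0.169
finger_force: 109.5
```

>>> jog_arm(
  moves=[
    [1,0,0,-0.05,0,0,0],
    [1,0,0,-0.1,0,0,0],
    [1,0,0,-0.1,0,0,0],
    [1,0,0,-0.1,0,0,0],
    [1,0,0,-0.1,0,0,0],
    [1,0,0,-0.1,0,0,0],
    [1,0,0,0,0,0,0],
    [1,0,0,0,0,0,0],
    [1,0,0,0,0,0,0],
    [1,0,0,0,0,0,0],
  ],
)

```text
t: 15.4
eef_pos: [0.5822, -0.1533, 0.1996]
ee_rot: [[-0.17, 0.985, -0.001], [0.985, 0.17, 0.001], [0.001, -0.001, -1.0]]
force: [0.5, 0.3, -1.6]
finger_gap: 0.168
finger_force: 109.5
```

```bash
python3 -c "
from h import *
plan([.4301,.2462,.20],1.1,n=10,grip=1)"
```

```text
[1, 0.28, -0.055, -0.0, 0, 0, np.float64(0.029)]
[1, 0.279, -0.059, -0.0, 0, 0, np.float64(0.029)]
[1, 0.278, -0.063, -0.0, 0, 0, np.float64(0.029)]
[1, 0.277, -0.067, -0.0, 0, 0, np.float64(0.029)]
[1, 0.276, -0.071, -0.0, 0, 0, np.float64(0.029)]
[1, 0.275, -0.076, -0.0, 0, 0, np.float64(0.029)]
[1, 0.274, -0.08, -0.0, 0, 0, np.float64(0.029)]
[1, 0.272, -0.084, -0.0, 0, 0, np.float64(0.029)]
[1, 0.271, -0.088, -0.0, 0, 0, np.float64(0.029)]
[1, 0.27, -0.092, -0.0, 0, 0, np.float64(0.029)]
from [ 0.5822 -0.1533  0.1996] 9.8 da -8.7 mm/row 42.75233137226873
```

>>> jog_arm(
  moves=[
    [1,0.28,-0.055,0,0,0,0.029],
    [1,0.279,-0.059,0,0,0,0.029],
    [1,0.278,-0.063,0,0,0,0.029],
    [1,0.277,-0.067,0,0,0,0.029],
    [1,0.276,-0.071,0,0,0,0.029],
    [1,0.275,-0.076,0,0,0,0.029],
    [1,0.274,-0.08,0,0,0,0.029],
    [1,0.272,-0.084,0,0,0,0.029],
    [1,0.271,-0.088,0,0,0,0.029],
    [1,0.27,-0.092,0,0,0,0.029],
  ],
)

```text
t: 16.65
eef_pos: [0.4297, 0.2475, 0.2002]
ee_rot: [[-0.019, 1.0, 0.0], [1.0, 0.019, 0.0], [0.0, 0.0, -1.0]]
force: [-0.1, 0.3, -0.4]
finger_gap: 0.167
finger_force: 109.5
```

>>> jog_arm(
  moves=[
    [1,0,0,0,0,0,0],
    [1,0,0,0,0,0,0],
    [1,0,0,0,0,0,0],
    [1,0,0,0,0,0,0],
    [1,0,0,0,0,0,0],
    [1,0,0,0,0,0,0],
    [1,0,0,0,0,0,0],
    [1,0,0,0,0,0,0],
    [1,0,0,0,0,0,0],
    [1,0,0,0,0,0,0],
  ],
)

```text
t: 17.9
eef_pos: [0.4303, 0.2463, 0.2003]
ee_rot: [[-0.019, 1.0, 0.0], [1.0, 0.019, 0.0], [0.0, 0.0, -1.0]]
force: [-0.2, 0.5, -1.2]
finger_gap: 0.168
finger_force: 109.5
```

```bash
python3 - <<'E'
from h import *
d=cap('top'); s=robot.read_state(); print(s['t'],s['eef_pos'],s['ee_rot'])
a=cv2.resize(d['img'][145:245,335:455,::-1],(720,600),interpolation=cv2.INTER_CUBIC)
cv2.imwrite('pics/t5.png',a)
w=cap('wrist'); P=pts(w); im=w['img'].astype(int); r,g,b=[im[...,i] for i in range(3)]
y=(r>80)&(g>.7*r)&(b<.5*r)&(P[...,2]>.19); Q=P[y]; print('handle',cv2.minAreaRect(Q[:,:2].astype(np.float32)*1000),np.percentile(Q,[1,50,99],axis=0).round(4))
for lo in np.arange(.21,.32,.02):
    q=Q[abs(Q[:,1]-lo)<.01]; 
    if len(q): print(lo.round(2),q.mean(0).round(4))
E
```

```text
17.95 [0.43033428 0.24630014 0.20031316] [[-1.94204080e-02  9.99811405e-01  4.69141024e-05]
 [ 9.99811401e-01  1.94204030e-02  1.05582810e-04]
 [ 1.04651807e-04  4.89557157e-05 -9.99999993e-01]]
handle ((429.34735107421875, 265.295166015625), (15.992767333984375, 105.70320892333984), 0.9821619987487793) [[0.4213 0.215  0.2111]
 [0.4293 0.2699 0.2162]
 [0.437  0.308  0.2179]]
0.21 [0.4301 0.2169 0.2161]
0.23 [0.43   0.2302 0.2163]
0.25 [0.4295 0.2503 0.2166]
0.27 [0.4293 0.2703 0.2161]
0.29 [0.4289 0.2903 0.216 ]
0.31 [0.4286 0.3048 0.2187]
```

View pics/t5.png

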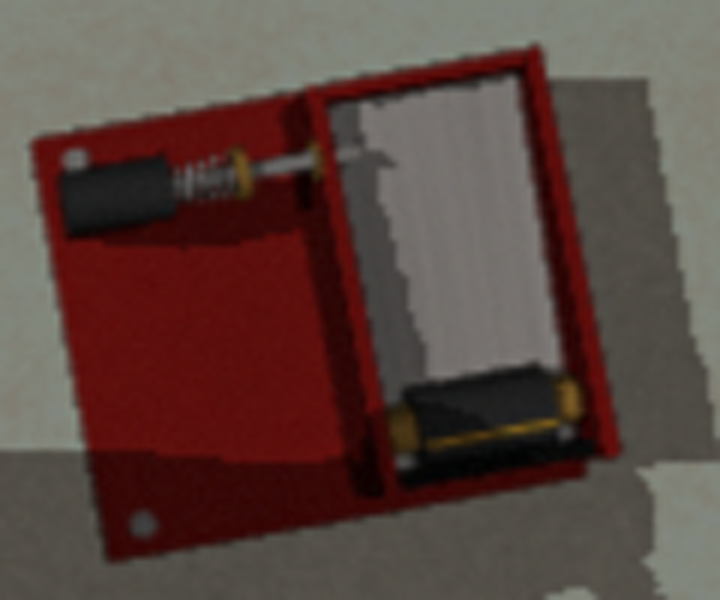

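The top crop shows the roller at the stop, (490,420), and the flange home at (240,172) with the tip back in the lane. The handle is level and above its seat, so I lower it.

>>> jog_arm(
  moves=[
    [1,0,0,0.1,0,0,0],
    [1,0,0,0.15,0,0,0],
    [1,0,0,0.15,0,0,0],
    [1,0,0,0.15,0,0,0],
    [1,0,0,0.12,0,0,0],
    [1,0,0,0.08,0,0,0],
    [1,0,0,0.05,0,0,0],
    [1,0,0,0.03,0,0,0],
    [1,0,0,0.01,0,0,0],
    [1,0,0,0,0,0,0],
  ],
)

```text
t: 19.25
eef_pos: [0.4306, 0.2464, 0.0746]
ee_rot: [[-0.019, 1.0, 0.001], [1.0, 0.019, 0.0], [0.0, 0.001, -1.0]]
force: [0.1, -0.1, -1.5]
finger_gap: 0.168
finger_force: 109.5
```

>>> jog_arm(
  moves=[
    [0.6,0,0,0,0,0,0],
    [0.5,0,0,0,0,0,0],
    [0.3,0,0,0,0,0,0],
    [0.1,0,0,0,0,0,0],
    [-0.2,0,0,0,0,0,0],
    [-0.5,0,0,0,0,0,0],
    [-1,0,0,0,0,0,0],
    [-1,0,0,0,0,0,0],
    [-1,0,0,0,0,0,0],
    [-1,0,0,0,0,0,0],
  ],
)

```text
t: 20.5
eef_pos: [0.4304, 0.2462, 0.0743]
ee_rot: [[-0.019, 1.0, 0.0], [1.0, 0.019, 0.0], [0.0, 0.0, -1.0]]
force: [1.3, -0.5, 0.0]
finger_gap: 1.001
finger_force: 0.0
```

>>> jog_arm(
  moves=[
    [-1,0,0,-0.05,0,0,0],
    [-1,0,0,-0.1,0,0,0],
    [-1,0,0,-0.15,0,0,0],
    [-1,0,0,-0.15,0,0,0],
    [-1,0,0,-0.15,0,0,0],
    [-1,0,0,-0.15,0,0,0],
    [-1,0,0,0,0,0,0],
    [-1,0,0,0,0,0,0],
    [-1,0,0,0,0,0,0],
    [-1,0,0,0,0,0,0],
  ],
)

```text
t: 21.75
eef_pos: [0.43, 0.2461, 0.186]
ee_rot: [[-0.019, 1.0, -0.002], [1.0, 0.019, -0.001], [-0.001, -0.002, -1.0]]
force: [0.5, 0.2, -0.3]
finger_gap: 1.0
finger_force: 0.0
```

```bash
python3 - <<'E'
from h import *
w=cap('wrist'); save(w,'w6.png'); P=pts(w); im=w['img'].astype(int); r,g,b=[im[...,i] for i in range(3)]
y=(r>80)&(g>.7*r)&(b<.5*r)&(abs(P[...,2]-.088)<.02); Q=P[y]; print('handle',cv2.minAreaRect(Q[:,:2].astype(np.float32)*1000))
for lo in np.arange(.19,.32,.02):
    q=Q[abs(Q[:,1]-lo)<.01]
    if len(q): print(lo.round(2),np.median(q,axis=0).round(4))
E
```

```text
handle ((429.9849853515625, 246.4865264892578), (16.67035675048828, 123.16356658935547), 0.6565694808959961)
0.19 [0.4312 0.1929 0.0894]
0.21 [0.4304 0.2102 0.0894]
0.23 [0.4303 0.23   0.0893]
0.25 [0.43   0.2501 0.0893]
0.27 [0.4297 0.27   0.0893]
0.29 [0.4292 0.2903 0.0893]
0.31 [0.4289 0.304  0.089 ]
```

View pics/w6.png

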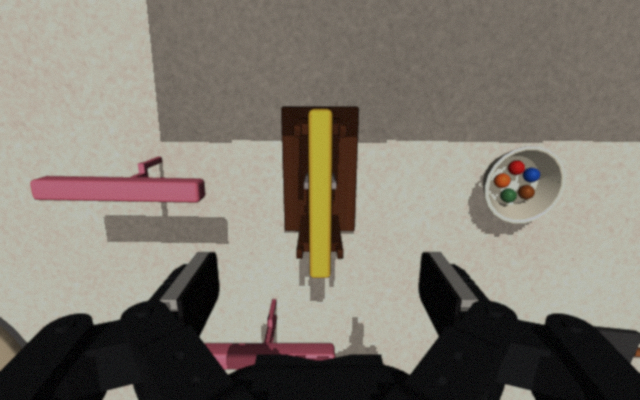

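The yellow handle, (320,110)–(320,277), is seated level across both supports at its original height, and the gripper is clear. I'm handing the job in.

```bash
python3 -c "
from bench import robot
print(robot.job_done())"
```

```text
the job is handed in; nothing more can be done
None
```

The job is handed in at about 22 s: the roller rests at the rubber stop, the bar was eased back home, and the yellow tool is seated level across both supports of its rest; the verdict was not shown.

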